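# Clamp the round sample in the bench thickness gauge by its ratchet knob

### The job

Measure the round sample: take its carrier by the tab, slide it into the channel of the bench gauge until it gently meets the end stop, and let go. Then screw the gauge's knob down clockwise, regripping as needed, until the foot bears on the sample and the ratchet slips, and stop when the white mark on the knob has slipped about 30 degrees past the black mark on the collar (at least 15, never more than 50). Leave the sample clamped and let go; leave the carrier with the square sample and the other things where they are.

Things in the scene. Friction and masses are not known exactly. Their poses are not given: they have to be found in the camera images.
- gauge: bench thickness gauge, fixed, grey and steel. Origin on the table under the screw's vertical axis; x is the way the carrier slides in. Base plate 10 mm thick (its top is the bed), 120 wide, x = -190 to +60 mm. A bridge 36 mm thick in x crosses the channel on posts at y = -47 and +47 mm, underside 77 and top 95 mm above the table.
- channel (a point): middle of the channel's mouth at bed level, at x = -45 mm of the gauge, axes as the gauge's. Two rails 14 mm high make a channel 53 mm wide from here to 85 mm further in; flared leads widen it over the 30 mm before the mouth.
- stop: steel end stop across the channel's far end, 16 mm high; its near face is at x = +40 mm in the gauge's frame. Do not ram it (25 N at most).
- foot: steel foot of the screw, 16 mm across; origin at the centre of its lower face, 37 to 38 mm above the table at the start. It does not turn, and sinks 2.5 mm for each radian that the screw turns clockwise seen from above (lead 15.7 mm a turn); at most 20 mm of travel. The screw holds itself when let go.
- knob_grip (a point): on the axis of the round black fluted ratchet knob on top of the screw: 38 mm across, 38 tall; this point is 24 mm above its lower end, 14 under its top. It sinks with the foot. Grip it from above at any yaw. The free screw turns at 0.14 N m; as the foot bears on the sample the torque climbs to 0.25 N m, where the ratchet slips: the knob then turns alone and the torque rises no more.
- collar (a point): centre of the upper face of the aluminium collar 1 mm below the knob, 54 mm across, 4 thick, which turns with the screw and bears the black mark.
- ratchet (a joint): angle in rad that the knob has slipped on its collar, clockwise positive, 0 at the start (white mark on the knob in line with the black mark on the collar). Wanted at the end: 0.26 to 0.87 (about 0.5).
- carrier: white carrier with the ROUND amber sample puck, about 180 g. Plate 160 x 50 x 8 mm; origin at its underside below the puck's centre; it runs from x = -120 (tab end) to +40 mm (front, goes in first). Fully home when its front edge touches the stop: its origin is then on the screw's axis, 10 mm above the table, x axes of carrier and gauge in line.
- carrier_puck (a point): on the puck's axis at the plate's upper face. The round puck is 34 mm across; its thickness is not known: its top is 10.5 to 16.5 mm above this point.
- carrier_tab (a point): centre for gripping the carrier's upright tab: at x = -105, y = 0, 34 mm above the plate's underside, axes as the carrier's. The tab is 28 mm long in x, 12 mm thick in y (grip across y), and its top is 50 mm above the plate's underside.
- spare: carrier of the same shape with a SQUARE amber puck; leave alone. Origin as for the other carrier.
- tub_small: small clear lidded tub, 72 mm across, 50 high; loose bystander, origin under its centre
- tub_large: larger clear lidded tub, 100 mm across, 65 high; loose bystander, origin under its centre
- dish: small bowl, 90 mm across, 45 high; loose bystander, origin under its centre
- petri: closed flat dish, 80 mm across, 14 high; loose bystander, origin under its centre
- funnel: funnel standing mouth down, 100 mm across, 110 high; loose bystander, origin under its centre

How it is judged:
On the way, in this order (a step that is already met when the one before it is completed fails the run):
1. the carrier with the round sample is slid fully home in the channel, against the stop (x of carrier in the frame of gauge between -0.003 and 0.004 m and y of carrier in the frame of gauge between -0.004 and 0.004 m and z of carrier in the frame of gauge below 0.013 m and angle between the x axis of carrier and the x axis of gauge, either way round below 0.06 rad and angle between carrier's own z axis and vertical below 0.06 rad), for 0.2 s.
2. the foot bears on the sample and the ratchet has slipped (all of step 1 and contact force between foot and carrier above 15 N and value of joint ratchet above 0.2 rad), for 0.1 s.
At the end, for the whole second after the job is handed in: The round sample's carrier lies flat and fully home in the channel (within 3 mm of the stop, in line within 0.06 rad), at rest; the foot presses on it with more than 15 N; the ratchet has slipped between 0.2 and 1.0 rad (all of step 2 and value of joint ratchet below 1 rad and linear speed of carrier below 0.01 m/s and velocity of joint ratchet below 0.05 rad/s); the robot touches nothing.
It fails at once if the ratchet is overrun: slipped by more than 1.0 rad (value of joint ratchet above 1 rad).
It fails at once if the carrier is rammed against the stop with more than 25 N (contact force between stop and carrier above 25 N).
It fails at once if the square sample's carrier or a bystander is moved by more than 20 mm (distance of any of spare, tub_small, tub_large, dish, petri, funnel from where it was at the start of the episode above 0.02 m).
It also fails if it takes over 72 s, if anything falls off the work surface, if the arm or the gripper's body presses on something with over 40 N, if the wrist force passes 120 N, or if a joint passes its speed limit or range.

### The arm

A 6-joint arm with a two-finger parallel gripper is mounted at the origin on the work surface. World frame = base frame: x ahead of the robot, y to its left, z up, the work surface at z = 0. Lengths are in m, angles in rad, forces in N, time in s.
With the tool pointing down it reaches from about 0.375 to 0.975 m from the base axis. Payload 3.8 kg.
Tool frame: the origin (TCP) lies midway between the tips of the shut fingers; the grasp point (between the pads) lies 19 mm behind it; x points along the fingers, y is the direction in which the jaws open and shut, and the axes are right-handed (so a half turn about x gives the same grasp; the last joint's range is limited). The gripper opens to 85 mm and grips with 20 to 120 N. Pads are 22 mm wide; open, the fingers measure 114 mm over their backs; the gripper's body (76 mm by 85 mm) begins 54 mm behind the grasp point. The pads swing forward as they close: fully open they stand 13 mm farther back than shut.
Start: joints at [1.13, 0.264, 1.604, -0, 1.274, -0.037], TCP at [0.265, 0.621, 0.231] pointing down, gripper open.
Joint ranges: [-2.63, 2.63], [-0.94, 2.18], [0.31, 2.57], [-1.31, 4.45], [0, 2.66], [-2.55, 2.55]. Speed limits (rad/s): [2.57, 2.57, 3.14, 3.14, 3.14, 3.14].

### API

Orientations are given as a unit quaternion [w, x, y, z].
In Python, from bench import monitor, snapshot, camera_params, job gives the robot as it stands.
- The arm moves only by the tool drive_tool, never from a script. Its argument "moves" is a list that holds one entry, the list of rows, each a list of 6 numbers: the shift along the world's x, y, z in mm, then the turn, a rotation vector about the world's x, y, z in degrees. A call has 1 to 10 rows; each row is the pose to reach, as a shift and turn from the pose measured when the call began; what a row does not reach only later rows make up. A row lasts 1/8 s, in which the tool goes at most 62.5 mm and 10.7 degrees, less where a joint would pass 70% of its speed; a pose out of reach is approached as far as the arm can. A call with a gripper value outside its range is refused whole. "gripper" is the finger opening in mm, from 0 to 85.4, set as the call begins (left out, the last holds). The fingers move at their own pace and stop on an object; the grip force is fixed at half the most. Time passes only in rows, so rows that repeat a pose let the fingers close. It gives the time, the measured TCP pose, the force and the opening at its end, in the units of the state.
- monitor.state(): the state, without advancing time (a new reading comes with each control period).
- snapshot(name): name is "side" or "top" or "wrist"; returns (picture, depth): 384x512x3 uint8, red, green, blue; 384x512 float32, m along the optical axis (not along the pixel's ray), 0 where there is no reading.
- camera_params(name): a dict with "fx", "fy", "cx", "cy" (pixels), "rvec" (rotation vector, rad) and "tvec" (3), from world to camera coordinates, as OpenCV has them; the wrist camera has in their place "T_tool_cam" (4x4, takes a point from camera to tool coordinates, whose origin is the TCP and whose axes are the tool frame's). Camera axes: x right, y down, z forward; pixel columns grow to the right and rows downward; lengths in m; the calibration is good to about 2 mm. A picture is of the moment at which its call begins: read the wrist's pose just before it. camera_params takes no time and is no camera call.
- job.hand_in(): hands the job in, once; it reports no verdict.
The state is a dict: "clock": time; "qpos": joint angles; "dq": joint speeds; "joint_efforts": joint torques, N m; "eef_pos": TCP position; "ee_rot": TCP orientation; "ft_force": force on the tool from outside, world axes, zero at the start; "torque": the same for the moment, N m; "finger_gap": finger opening in m.
Only numpy, scipy, OpenCV 4.12 (cv2) and the standard library are available. Lean on these libraries where they do the work, as an engineer would, in place of code of your own. Each camera call takes 0.05 s, during which the arm holds its last target.

## Working session

There is one attempt and no reset: what is moved stays moved. The work goes in short steps, Python scripts to look and compute and a tool call to move; the robot and the scene stay as the last step left them, time stands still between calls to the robot, and variables do not carry over. Pictures are saved under pics/ and viewed, and the job is handed in when it is done.

Besides the shell and the picture viewer there is one more tool, called after "Emit:" in YAML: its name, and indented under it one key for each argument. drive_tool: Moves the arm, as the interface text tells. Its arguments: {"type":"object","properties":{"moves":{"type":"array"},"gripper":{"type":"number"}},"required":["moves"]}

```bash
ls; mkdir -p pics; cat > h.py <<'E'
import numpy as np, cv2
from bench import monitor, snapshot, camera_params, job
def snap(n,f):
    p,d=snapshot(n); cv2.imwrite('pics/%s.png'%f,p[:,:,::-1]); np.savez('pics/%s.npz'%f,p=p,d=d); return p,d
def Rq(q): 
    from scipy.spatial.transform import Rotation as R
    return R.from_quat([q[1],q[2],q[3],q[0]]).as_matrix()
def cam(n,st=None):
    c=camera_params(n); K=np.array([[c['fx'],0,c['cx']],[0,c['fy'],c['cy']],[0,0,1]])
    if 'rvec' in c:
        R=cv2.Rodrigues(np.array(c['rvec'],float))[0]; t=np.array(c['tvec'],float).ravel()
        return K,R.T,-R.T@t
    T=np.array(c['T_tool_cam']); Rt=Rq(st['ee_rot']); 
    return K,Rt@T[:3,:3],Rt@T[:3,3]+np.array(st['eef_pos'])
def ray(C,u,v,z):
    K,R,o=C; d=R@np.linalg.inv(K)@np.array([u,v,1.]); return o+d*(z-o[2])/d[2]
def pts(C,d):
    K,R,o=C; v,u=np.mgrid[:d.shape[0],:d.shape[1]]
    P=np.stack([(u-K[0,2])/K[0,0]*d,(v-K[1,2])/K[1,1]*d,d],-1); return P@R.T+o
def proj(C,P):
    K,R,o=C; p=K@(R.T@(np.asarray(P)-o)); return p[:2]/p[2]
E
python3 - <<'E'
from h import *
print(monitor.state())
for n in('top','side'):
    snap(n,n+'0'); C=cam(n); print(n,C[2],C[0][0,0])
st=monitor.state(); snap('wrist','wrist0'); print(cam('wrist',st)[2])
E
```

```text
pics
{'clock': 0.0, 'qpos': array([ 1.13007967e+00,  2.64769388e-01,  1.60536985e+00,  1.75474886e-05,
        1.27370811e+00, -3.68890175e-02]), 'dq': array([ 1.22248257e-03,  1.06633274e-03,  1.77507947e-04, -2.58156188e-04,
       -7.19309600e-05, -3.40058292e-04]), 'joint_efforts': array([-2.03748732e-04, -5.15117276e+01, -3.67309141e+01,  1.02756161e-06,
        1.30609958e-02,  7.87416980e-06]), 'eef_pos': array([0.26491231, 0.62004771, 0.22995333]), 'ee_rot': array([ 0.69254647,  0.14103504,  0.69293512, -0.1425813 ]), 'ft_force': array([-0.26431025, -0.32635048, -0.46620811]), 'torque': array([-0.05013021, -0.01776853,  0.01601962]), 'finger_gap': 0.08560164823965907}
top [0.50019481 0.04657393 1.06251208] 369.57485563019554
side [ 0.16649883 -0.5382548   0.55372958] 350.80277104369907
[0.18973057 0.65279406 0.37249487]
```

View pics/top0.png

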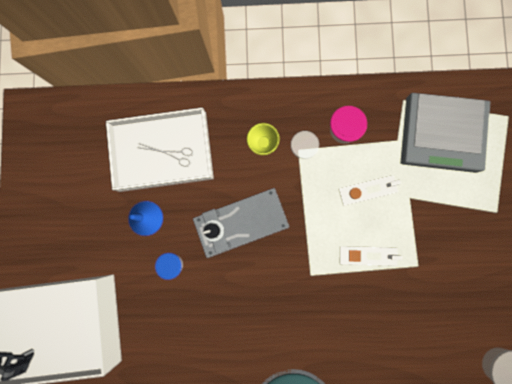

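View pics/side0.png

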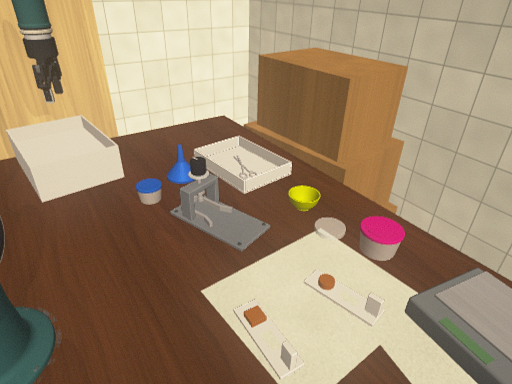

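View pics/wrist0.png

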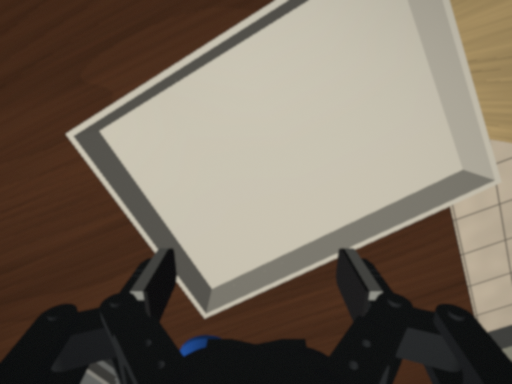

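The top view shows the round-puck carrier at about (355,193) with its tab at (393,184), the square spare at (355,256), and the gauge at about (240,222) with its knob at (212,231). Next I'll measure them.

```bash
python3 - <<'E'
from h import *
C=cam('top'); z=np.load('pics/top0.npz'); p,d=z['p'],z['d']; P=pts(C,d)
print('d valid',(d>0).mean())
hsv=cv2.cvtColor(p,cv2.COLOR_RGB2HSV)
# orange pucks
m=cv2.inRange(hsv,(5,140,100),(18,255,255)); m[:150]=0; m[280:]=0; m[:,:320]=0;m[:,420:]=0
n,l,s,c=cv2.connectedComponentsWithStats(m)
for i in range(1,n):
    if s[i,4]>20: print(s[i],c[i],ray(C,*c[i],0.022),np.median(P[l==i],0))
np.set_printoptions(precision=4,suppress=True)
# heights map around carrier
print('table z',np.median(P[300:340,250:300,2]),'paper',np.median(P[220:235,320:400,2]))
big=cv2.resize(p[165:280,180:420],None,fx=3.3,fy=3.3,interpolation=cv2.INTER_CUBIC); cv2.imwrite('pics/top0b.png',big[:,:,::-1])
# gauge heights
for r in range(185,262,4): print(r,(P[r,188:296:4,2]*1000).astype(int))
print()
for r in range(174,208,2): print(r,(P[r,334:410:3,2]*1000).astype(int))
E
```

```text
d valid 0.996185302734375
[350 189  11   9  79] [355.11392405 193.05063291] [ 0.59871139 -0.19235337  0.022     ] [ 0.59885604 -0.1922644   0.02171874]
[350 251  10  10 100] [354.5 255.5] [ 0.42549613 -0.1818332   0.022     ] [ 0.42539671 -0.18176221  0.02039726]
[407 266  13  12  80] [413.9875 271.5375] [ 0.37805716 -0.34107934  0.022     ] [ 3.76952158e-01 -3.50248213e-01  3.22745596e-04]
[348 273  10   7  27] [352.7037037  275.37037037] [ 0.37157156 -0.17418582  0.022     ] [ 0.36976926 -0.1795337   0.00057075]
[359 272  20   8  62] [367.43548387 274.77419355] [ 0.37225686 -0.21440114  0.022     ] [ 3.71221492e-01 -2.19083163e-01  3.43252518e-04]
table z 0.00014270468586374818 paper 0.0011535450566155792
185 [-4 -1 -1 -1  0  0 -3  1  0 -1  2  1  0  0 -3  3  1  2 -2  0 -1 -1  0  0
  1  0  3]
189 [ 0  0  2 -4  1  1 -5 -1  1 -1  0 -1  0  2  0  2  0  1  1  0  1 12  1 -1
  0  1  0]
193 [   1    0    1 1062    0    0   -3   -1    0   -1    0    0    0   -4
   -1    0   -1   -3   12   11   15   13   12    0    0    2    0]
197 [-2  0 -1  0  2 -1  0  1  1  0 -1  0  0  0  0  2  8 10  9 11 
[... 2575 characters left out ...]
 20 10  8  7  8 10  7  8  9 10  4  9  2  4  3
  3  2]
194 [ 2  1  4  9  7  9 24 23 20 20 10  9  8  8 10  7  7 10 -1  2  1  0  4 -1
  2  2]
196 [ 3  4 -1  8 12  8 22 20 22  6  6 10  9  5  9  8 -2  2 -1 -2  0  2  1  0
  3  0]
198 [ 0  0  2 10  7  8  8 22 21  4  7  5  8  4  0 -2  3  1 -1  4  0 -1  2  4
  0  0]
200 [ 2  0 -2  6  8  9  9  6  8  9  3  2  1  1  0  0  2  2  2  3  0  0  2  1
  1  0]
202 [ 4  2 -1  7 12  6 10  2 -1 -1  2  1  0  0  4  0  1  0 -3  0 -1  2  3  3
  2  3]
204 [1062    3    4    7    7   -1    0   -1    1    0    0    0    1    2
    1   -1    0    2   -1    1    1    4    0   -1    0    6]
206 [ 0  1  2  3  1 -2 -1  3 -1  1  0  1 -1  0  3  2  1  3  0  0  1  2  0  0
  0  0]
```

```bash
python3 - <<'E'
from h import *
z=np.load('pics/side0.npz'); p=z['p']
cv2.imwrite('pics/side0b.png',cv2.resize(p[145:255,150:290],None,fx=5,fy=5,interpolation=cv2.INTER_CUBIC)[:,:,::-1])
cv2.imwrite('pics/side0c.png',cv2.resize(p[255:384,200:400],None,fx=4,fy=4,interpolation=cv2.INTER_CUBIC)[:,:,::-1])
E
```

```text
(no output)
```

View pics/top0b.png

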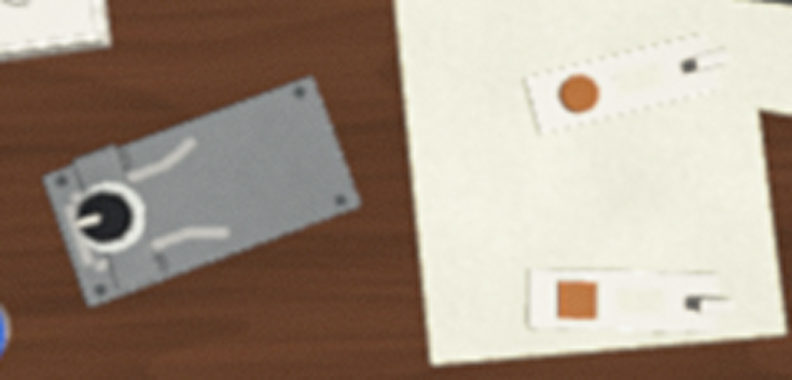

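View pics/side0b.png

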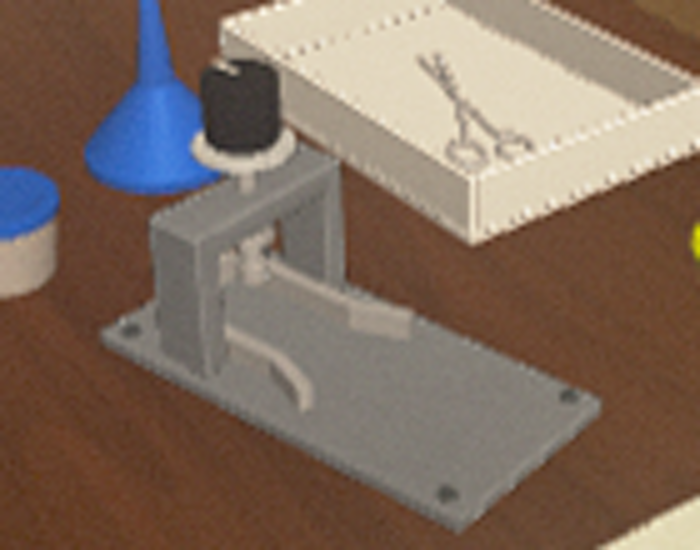

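View pics/side0c.png

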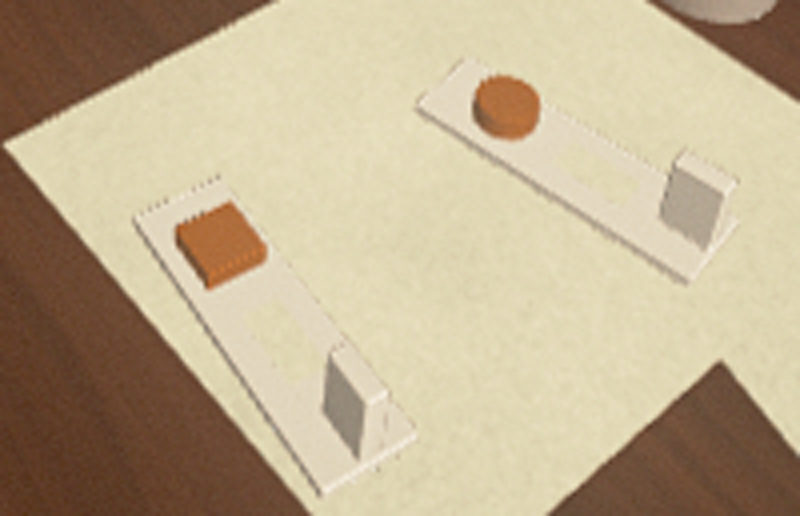

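The top and side views agree: the knob is on the left end of the gauge, and its mouth faces right toward the carriers. The round puck's carrier is the upper one, with its tab on the right. Now I'll fit the rectangles from the depth.

```bash
python3 - <<'E'
from h import *
np.set_printoptions(precision=4,suppress=True)
C=cam('top'); z=np.load('pics/top0.npz'); p,d=z['p'],z['d']; P=pts(C,d)
def rect(mask,lo,hi,zz):
    dz=cv2.medianBlur(P[:,:,2].astype(np.float32),3)
    m=((dz>lo)&(dz<hi)&mask).astype(np.uint8)
    n,l,s,c=cv2.connectedComponentsWithStats(m,connectivity=4)
    i=1+np.argmax(s[1:,4]); m=(l==i).astype(np.uint8); m=cv2.morphologyEx(m,cv2.MORPH_OPEN,np.ones((3,3)))
    cnt=max(cv2.findContours(m,cv2.RETR_EXTERNAL,cv2.CHAIN_APPROX_NONE)[0],key=cv2.contourArea)
    W=np.array([ray(C,u,v,zz)[:2] for u,v in cnt[:,0]])
    r=cv2.minAreaRect((W*1000).astype(np.float32)); return r,cv2.boxPoints(r)
M=np.zeros(d.shape,bool); M[180:262,185:296]=1
print('gauge',rect(M,.005,.2,.010))
for nm,(a,b,c_,e) in dict(car=(172,208,334,406),spare=(240,270,334,408)).items():
    M[:]=0; M[a:b,c_:e]=1; print(nm,rect(M,.0045,.2,.009))
# knob top
M=(P[:,:,2]>.15)&(P[:,:,2]<.175); M[:180]=0;M[262:]=0;M[:,:185]=0;M[:,296:]=0
v,u=np.nonzero(M); print('knob',len(v),u.mean(),v.mean(),ray(C,u.mean(),v.mean(),.161),P[M].mean(0))
M=(P[:,:,2]>.04)&(P[:,:,2]<.056); M[:172]=0;M[208:]=0;M[:,:370]=0;M[:,406:]=0
v,u=np.nonzero(M); print('tab',len(v),u.mean(),v.mean(),ray(C,u.mean(),v.mean(),.05),P[M].mean(0))
print(camera_params('wrist')['T_tool_cam'])
E
```

```text
gauge (((528.7193603515625, 132.41427612304688), (123.824951171875, 250.21644592285156), 18.800989151000977), array([[429.7902, 230.8939],
       [510.4304,  -5.9719],
       [627.6486,  33.9346],
       [547.0083, 270.8005]], dtype=float32))
car (((609.980224609375, -238.07815551757812), (50.279754638671875, 171.36126708984375), 12.404275894165039), array([[ 567.0223, -159.7979],
       [ 603.8321, -327.1589],
       [ 652.9382, -316.3584],
       [ 616.1284, -148.9974]], dtype=float32))
spare (((423.64013671875, -230.11947631835938), (171.4797821044922, 49.94987869262695), 87.18885803222656), array([[ 394.4902, -314.5313],
       [ 444.38  , -316.9811],
       [ 452.79  , -145.7076],
       [ 402.9003, -143.2579]], dtype=float32))
knob 205 211.05853658536586 230.06829268292682 [0.5055 0.1928 0.161 ] [0.5055 0.1929 0.1605]
tab 46 395.17391304347825 182.32608695652175 [ 0.6221 -0.2957  0.05  ] [ 0.6222 -0.2959  0.0495]
[[-0.0009 -0.3178  0.9481 -0.1424]
 [ 1.      0.0008  0.0012  0.0002]
 [-0.0011  0.9481  0.3178 -0.082 ]
 [ 0.      0.      0.      1.    ]]
```

```bash
python3 - <<'E'
from h import *
np.set_printoptions(precision=4,suppress=True)
st=monitor.state(); R=Rq(st['ee_rot']); print(R, 'yaw y',np.degrees(np.arctan2(R[1,1],R[0,1])))
C=cam('top'); z=np.load('pics/top0.npz'); p,d=z['p'],z['d']; P=pts(C,d)
for nm,(u,v) in dict(bal=(440,130),balcorner=(405,165),tub=(349,123),petri=(305,145),dish=(263,139),funnel=(146,218),tubs=(168,266),tray=(208,180),bal2=(403,150)).items(): print(nm,P[v-1:v+2,u-1:u+2].reshape(-1,3).max(0),np.median(P[v-1:v+2,u-1:u+2].reshape(-1,3),0))
M=(P[:,:,2]>.02)&(P[:,:,2]<.2);M[:, :398]=0;M[:80]=0;M[260:]=0; Q=P[M];print('bal bounds',Q.min(0),Q.max(0))
for u in range(398,420,3): print(u,(P[140:172:4,u,2]*1000).astype(int))
print(P[150,404],P[166,406])
E
```

```text
[[-0.0007  0.3929  0.9196]
 [-0.0017  0.9196 -0.3929]
 [-1.     -0.0018  0.    ]] yaw y 66.86526335624475
bal [ 0.7651 -0.4222  0.0537] [ 0.763  -0.4261  0.0519]
balcorner [ 0.6787 -0.3374  0.0134] [ 0.6771 -0.3416  0.0024]
tub [ 0.7907 -0.1723  0.0687] [ 0.7875 -0.1755  0.0669]
petri [0.7464 0.0466 1.0625] [ 0.7423 -0.0581  0.0133]
dish [0.7702 0.0649 0.0068] [0.7669 0.0618 0.0053]
funnel [0.5473 0.3943 0.0556] [0.5444 0.3917 0.0491]
tubs [0.4147 0.3333 0.0544] [0.412  0.3296 0.0517]
tray [0.6551 0.2284 0.0034] [0.6518 0.2254 0.0004]
bal2 [ 0.7211 -0.3308  0.0326] [ 0.7165 -0.3318  0.0223]
bal bounds [ 0.415  -0.5715  0.02  ] [ 0.8741 -0.2902  0.0584]
398 [ 1  1  4 -1  2  2  2  3]
401 [ 3 -1  0  6 11 15  1  0]
404 [1062   28   31   32   33   37    9    0]
407 [42 43 41 44 43 43 13  0]
410 [44 45 44 43 44 43 17  3]
413 [  44   43   45 1062   45   45   23    1]
416 [51 51 42 46 44 43 28  1]
419 [46 52 43 45 46 46 29 -1]
[ 0.7143 -0.3314  0.0326] [ 0.6739 -0.3452  0.0024]
```

Emit:
drive_tool:
  moves:
    - [[60,-104,0,0,0,-10],[119,-208,0,0,0,-20],[178,-312,-5,0,0,-30],[237,-416,-10,0,0,-40],[237,-416,-10,0,0,-48],[237,-416,-10,0,0,-48],[237,-416,-10,0,0,-48],[237,-416,-10,0,0,-48],[237,-416,-10,0,0,-48]]
  gripper: 85

```text
clock: 1.27
eef_pos: [0.5029, 0.2016, 0.2198]
ee_rot: [0.574, 0.412, 0.575, -0.413]
ft_force: [-0.6, 0.5, -0.7]
finger_gap: 0.0849
```

```bash
python3 - <<'E'
from h import *
st=monitor.state(); snap('wrist','wrist1'); np.save('pics/wrist1_st.npy',st,allow_pickle=True)
print(st['clock'],st['eef_pos'],st['qpos'],st['ft_force'],st['torque'])
C=cam('wrist',st);print(C)
E
```

```text
1.275 [0.5028875  0.20160918 0.21983676] [ 3.35583577e-01  2.13280277e-02  1.90075571e+00 -4.52826291e-04
  1.22189680e+00  1.09832270e-02] [-0.62729819  0.51442075 -0.6956595 ] [-0.04406731 -0.00601999 -0.0016533 ]
(array([[280.99122843,   0.        , 255.8903333 ],
       [  0.        , 280.99122843, 194.03455642],
       [  0.        ,   0.        ,   1.        ]]), array([[ 0.94735948,  0.30410496,  0.10015087],
       [ 0.32016727, -0.89813102, -0.30141929],
       [-0.0017145 ,  0.31761745, -0.94821739]]), array([0.47693382, 0.27956092, 0.36223873]))
```

View pics/wrist1.png

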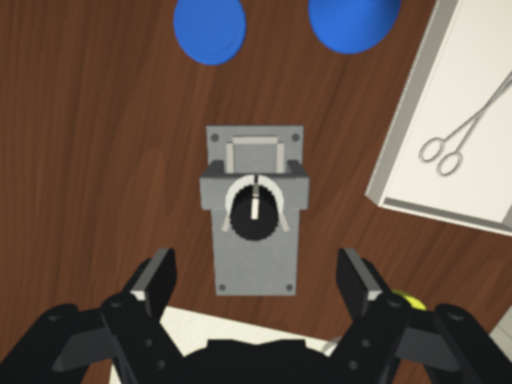

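The wrist view shows the gauge square on: plate corners at about (206,126), (303,125), (215,296) and (297,295), four dark holes near the corners, and the knob at (254,212) with its white mark pointing up toward the stop.

```bash
python3 - <<'E'
from h import *
np.set_printoptions(precision=4,suppress=True)
st=np.load('pics/wrist1_st.npy',allow_pickle=True).item(); C=cam('wrist',st); z=np.load('pics/wrist1.npz'); p,d=z['p'],z['d']; P=pts(C,d)
g=cv2.cvtColor(p,cv2.COLOR_RGB2GRAY)
H=[]
for u,v in[(214,137),(296,137),(222,288),(290,287)]:
    w=g[v-6:v+7,u-6:u+7].astype(float); bg=np.median(w); k=np.clip(bg-25-w,0,None); k[np.hypot(*np.mgrid[-6:7,-6:7])>5]=0
    yy,xx=np.mgrid[v-6:v+7,u-6:u+7]; c=((k*xx).sum()/k.sum(),(k*yy).sum()/k.sum()); H.append(ray(C,*c,.010)); print(c,H[-1],P[v-3:v+4,u-3:u+4,2].mean())
H=np.array(H)[:,:2]
for a,b in((2,0),(3,1)): e=H[a]-H[b]; e=-e; print('len',np.hypot(*e),'ang',np.degrees(np.arctan2(e[1],e[0])))
for a,b in((0,1),(2,3)): e=H[b]-H[a]; print('wid',np.hypot(*e),np.degrees(np.arctan2(e[1],e[0])))
print('hole centre',H.mean(0))
# knob
M=(g<60).astype(np.uint8); M[:,:200]=0;M[:,300:]=0;M[:170]=0;M[250:]=0
M=cv2.morphologyEx(M,cv2.MORPH_CLOSE,np.ones((9,9)))
c=max(cv2.findContours(M,0,2)[0],key=cv2.contourArea); print('knob',cv2.minEnclosingCircle(c),cv2.boundingRect(c))
K=(P[:,:,2]>.155)&(P[:,:,2]<.17); K[:,:200]=0;K[:,300:]=0;K[:170]=0;K[250:]=0
v,u=np.nonzero(K); q,r=cv2.minEnclosingCircle(np.stack([u,v],1).astype(np.float32)); print('top disk',u.mean(),v.mean(),q,r,P[K].mean(0),ray(C,u.mean(),v.mean(),.161), (P[K].max(0)-P[K].min(0)))
K=(P[:,:,2]>.116)&(P[:,:,2]<.126); K[:,:200]=0;K[:,300:]=0;K[:170]=0;K[250:]=0
v,u=np.nonzero(K);w=(v<205); q,r=cv2.minEnclosingCircle(np.stack([u,v],1).astype(np.float32)); print('collar',q,r,ray(C,*q,.122),np.median(P[K][:,2]))
# rails inner edges & plate edges rows
for r in range(215,245,5): print(r,g[r,205:305:2])
cv2.imwrite('pics/w1b.png',cv2.resize(p[115:305,180:330],None,fx=3.1,fy=3.1,interpolation=cv2.INTER_CUBIC)[:,:,::-1])
E
```

```text
(np.float64(214.41356382978722), np.float64(137.2406914893617)) [0.4417 0.2214 0.01  ] 0.011706038621334488
(np.float64(295.2204724409449), np.float64(137.1259842519685)) [0.5365 0.2536 0.01  ] 0.01881284031976209
(np.float64(221.87345679012347), np.float64(287.0061728395062)) [0.5129 0.0132 0.01  ] 0.011223427635365718
(np.float64(288.97971014492754), np.float64(287.0)) [0.6074 0.0453 0.01  ] 0.011065777001971401
len 0.21999531569581127 ang 108.87627574198116
len 0.22001711129380586 ang 108.80449281679944
wid 0.100049385879612 18.76560155431405
wid 0.09977378260936609 18.752878701353914
hole centre [0.5246 0.1334]
knob ((254.5, 208.14515686035156), 31.181365966796875) (231, 177, 47, 63)
top disk 253.41559888579388 217.93147632311977 (253.4244384765625, 217.70889282226562) 24.9910888671875 [0.5028 0.1961 0.1604] [0.5026 0.1964 0.161 ] [0.0398 0.04   0.0087]
collar (253.80923461914062, 201.18801879882812) 29.272737503051758 [0.5027 0.1961 0.122 ] 0.12173607034795841
215 [ 67  63  66 108 139 141 141 141 141 142 150 179 136  43  37  39  38  37
  37  37  36  36  42 141 233 235 159  47  3
[... 427 characters left out ...]
35  35  36  34  39
  78 135 159 182 184 170 141 141 141 142 133  85  68  69]
230 [ 67  66  65  85 133 139 139 141 152 169 178 163 143 134 111  65  41  39
  38  39  39  38  37  37  37  36  36  35  36  35  35  34  34  34  48 106
 140 143 143 161 174 167 151 143 143 143 128  83  73  71]
235 [ 66  65  62  76 122 140 141 140 139 139 139 138 139 140 142 136 116  74
  44  39  39  38  37  36  38  37  36  35  36  36  36  49  69 111 139 141
 144 143 142 142 142 142 142 140 141 141 122  79  69  68]
240 [ 65  64  66  73 116 140 140 141 142 141 141 140 141 142 142 142 140 139
 139 136 119 102  94  84  74  77  74  86 113 129 134 139 140 141 142 141
 142 142 143 143 144 144 143 142 142 141 119  77  69  70]
```

View pics/w1b.png

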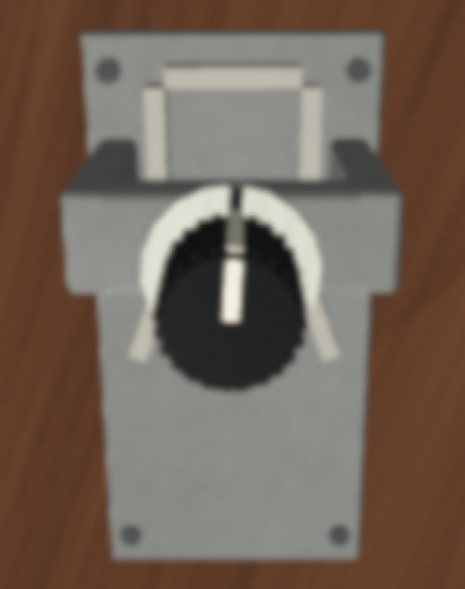

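```bash
cat >> h.py <<'E'
from scipy.spatial.transform import Rotation as Ro
def delta(gp,yaw,tilt,st=None):
    """TCP delta (mm,rotvec deg) to bring grasp point to gp, carrier x dir at yaw (deg), lean tilt deg"""
    st=st or monitor.state()
    a=np.radians(yaw); cx=np.array([np.cos(a),np.sin(a),0]); ty=np.array([np.sin(a),-np.cos(a),0]) 
    ax=np.array([0,0,-1.]); az=np.cross(ax,ty); R0=np.stack([ax,ty,az],1)
    R1=Ro.from_rotvec(ty*np.radians(tilt)).as_matrix()@R0
    tcp=np.array(gp)+.019*R1[:,0]
    r=Ro.from_matrix(R1@Rq(st['ee_rot']).T).as_rotvec(degrees=True)
    return np.round((tcp-np.array(st['eef_pos']))*1000,1),np.round(r,2),tcp
def grasp(st):
    R=Rq(st['ee_rot']); return np.array(st['eef_pos'])-.019*R[:,0],R
E
python3 - <<'E'
from h import *
print(delta([.6215,-.2955,.154],102.4,0)); print(delta([.6215,-.2955,.154],102.4,20))
E
```

```text
(array([ 119.3, -498.6,  -84.9]), array([ 0.01, -0.15, -6.29]), array([ 0.6215, -0.2955,  0.135 ]))
(array([ 117.9, -492.3,  -83.7]), array([19.29,  5.22, -6.25]), array([ 0.62010457, -0.28915321,  0.13614584]))
```

Emit:
drive_tool:
  moves:
    - [[15,-62,0,0,0,0],[30,-124,0,0,0,-3],[45,-186,-20,5,1,-6],[60,-248,-40,10,3,-6.2],[75,-310,-60,15,4,-6.2],[89,-372,-84,19.3,5.2,-6.2],[104,-434,-84,19.3,5.2,-6.2],[118,-492,-84,19.3,5.2,-6.2],[118,-492,-84,19.3,5.2,-6.2],[118,-492,-84,19.3,5.2,-6.2]]
  gripper: 50

```text
clock: 2.58
eef_pos: [0.6207, -0.2884, 0.1353]
ee_rot: [0.447, 0.513, 0.639, -0.359]
ft_force: [0.2, 0.2, 0.7]
finger_gap: 0.0499
```

```bash
python3 - <<'E'
from h import *
st=monitor.state(); snap('wrist','wrist2'); np.save('pics/wrist2_st.npy',st,allow_pickle=True)
print(st['clock'],st['eef_pos'],st['qpos'],st['ft_force'],st['finger_gap'],grasp(st))
E
```

```text
2.575 [ 0.6206588  -0.28840307  0.13533878] [-0.59231647  0.50643771  1.4949406   0.2425035   1.40363275 -0.88177536] [0.22320075 0.22887603 0.73065728] 0.0499290750871198 (array([ 0.62206177, -0.29476985,  0.15318523]), array([[-7.38407699e-02,  9.76527293e-01,  2.02341261e-01],
       [ 3.35093817e-01,  2.15393685e-01, -9.17233718e-01],
       [-9.39286790e-01,  7.40614931e-05, -3.43133094e-01]]))
```

View pics/wrist2.png

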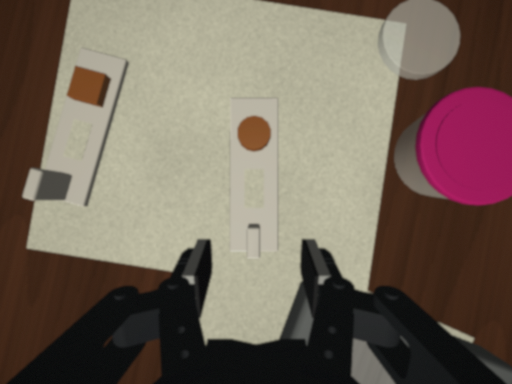

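The round carrier is upright in the view: puck at (254,133), tab top at about (254,242), right between the fingers.

```bash
python3 - <<'E'
from h import *
np.set_printoptions(precision=4,suppress=True)
st=np.load('pics/wrist2_st.npy',allow_pickle=True).item(); C=cam('wrist',st); z=np.load('pics/wrist2.npz'); p,d=z['p'],z['d']; P=pts(C,d)
hsv=cv2.cvtColor(p,cv2.COLOR_RGB2HSV)
m=cv2.inRange(hsv,(3,120,80),(18,255,255)); m[:100]=0;m[170:]=0;m[:,:230]=0;m[:,285:]=0
v,u=np.nonzero(m); zt=np.median(P[m>0][:,2]); pk=ray(C,u.mean(),v.mean(),.022); print('puck',u.mean(),v.mean(),len(u),zt,pk)
M=(P[:,:,2]>.044)&(P[:,:,2]<.058); M[:205]=0;M[264:]=0;M[:,:235]=0;M[:,275:]=0
v,u=np.nonzero(M); tb=ray(C,u.mean(),v.mean(),.051); print('tab',u.min(),u.max(),v.min(),v.max(),tb,np.median(P[M],0))
e=(pk-tb)[:2]; print(np.hypot(*e),np.degrees(np.arctan2(e[1],e[0])))
print('plate z',np.median(P[175:215,240:246,2]),'paper',np.median(P[150:200,300:340,2]), np.median(P[m>0][:,2]))
for s in (.094,.034,.035): print(delta([tb[0],tb[1],s],102.4,20,st))
E
```

```text
puck 253.76848484848486 132.94787878787878 825 0.021175440898988818 [ 0.5979 -0.1951  0.022 ]
tab 246 259 227 258 [ 0.6195 -0.2962  0.051 ] [ 0.6195 -0.2965  0.0496]
0.10337606783078981 102.03516938921065
plate z 0.007898220279051876 paper 0.0006939198442932615 0.021175440898988818
(array([ -2.6,  -1.5, -59.2]), array([-0.07, -0.01, -0.04]), array([ 0.6181, -0.2899,  0.0761]))
(array([  -2.6,   -1.5, -119.2]), array([-0.07, -0.01, -0.04]), array([ 0.6181, -0.2899,  0.0161]))
(array([  -2.6,   -1.5, -118.2]), array([-0.07, -0.01, -0.04]), array([ 0.6181, -0.2899,  0.0171]))
```

Emit:
drive_tool:
  moves:
    - [[-2.6,-1.5,-50,0,0,0],[-2.6,-1.5,-100,0,0,0],[-2.6,-1.5,-116,0,0,0],[-2.6,-1.5,-116,0,0,0],[-2.6,-1.5,-116,0,0,0]]

```text
clock: 3.25
eef_pos: [0.6195, -0.2888, 0.0223]
ee_rot: [0.448, 0.513, 0.638, -0.358]
ft_force: [0.8, 0.5, 0.8]
finger_gap: 0.0497
```

Emit:
drive_tool:
  moves:
    - [[0,0,0,0,0,0],[0,0,0,0,0,0],[0,0,0,0,0,0],[0,0,0,0,0,0],[0,0,0,0,0,0],[0,0,0,0,0,0]]
  gripper: 0

```text
clock: 4.0
eef_pos: [0.6209, -0.2898, 0.0244]
ee_rot: [0.45, 0.513, 0.637, -0.358]
ft_force: [-0.4, -0.6, 6.6]
finger_gap: 0.011
```

Emit:
drive_tool:
  moves:
    - [[0,0,10,0,0,0],[0,0,25,0,0,0],[0,0,40,0,0,0],[0,0,40,0,0,0],[0,0,40,0,0,0]]

```text
clock: 4.62
eef_pos: [0.6207, -0.2898, 0.0644]
ee_rot: [0.45, 0.513, 0.637, -0.358]
ft_force: [0.4, -0.7, -1.5]
finger_gap: 0.011
```

```bash
python3 - <<'E'
from h import *
np.set_printoptions(precision=4,suppress=True)
st=monitor.state(); p,d=snap('wrist','wrist3'); np.save('pics/wrist3_st.npy',st,allow_pickle=True)
print(st['clock'],st['eef_pos'],st['qpos'],st['ft_force'],st['finger_gap'],grasp(st))
C=cam('wrist',st); P=pts(C,d); hsv=cv2.cvtColor(p,cv2.COLOR_RGB2HSV)
m=cv2.inRange(hsv,(3,120,80),(18,255,255)); m[:,:220]=0; m[:,300:]=0; m[:60]=0; m[250:]=0
v,u=np.nonzero(m); print(u.mean(),v.mean(),np.median(P[m>0],0))
E
```

```text
4.625 [ 0.6207 -0.2898  0.0644] [-0.594   0.5688  1.5408  0.2489  1.293  -0.9136] [ 0.364  -0.75   -1.5134] 0.010978616056114094 (array([ 0.6221, -0.2961,  0.0823]), array([[-0.0687,  0.9762,  0.2057],
       [ 0.3322,  0.2168, -0.918 ],
       [-0.9407,  0.0053, -0.3392]]))
254.88897893030793 86.63897893030794 [ 0.5994 -0.1957  0.061 ]
```

View pics/wrist3.png

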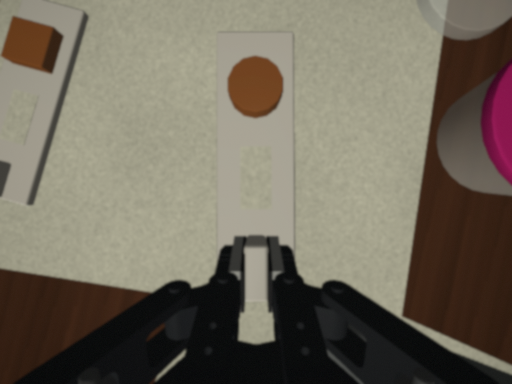

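The carrier is held level, with the puck centre at (255,87) and raised 40 mm. Next I'll work out the move to the gauge mouth.

```bash
cat >> h.py <<'E'
GO=np.array([.5034,.1952]); GY=np.radians(108.8); gx=np.array([np.cos(GY),np.sin(GY)]); gy=np.array([-gx[1],gx[0]])
def ingauge(st,off=.103):
    g,R=grasp(st); yaw=np.degrees(np.arctan2(R[1,1],R[0,1]))+90-108.8
    r=g[:2]-GO; return dict(x=(r@gx+off)*1000,y=(r@gy)*1000,z=g[2]*1000,yaw=yaw,F=[round(float(np.r_[gx,0]@st['ft_force']),1),round(float(np.r_[gy,0]@st['ft_force']),1),round(float(st['ft_force'][2]),1)],t=st['clock'])
E
python3 - <<'E'
from h import *
st=monitor.state(); print(ingauge(st))
g,R=grasp(st); 
def dl(x,dz,y=0,off=.103):
    w=np.radians(108.8)-np.arctan2(R[1,1],R[0,1])-np.pi/2
    R1=Ro.from_rotvec([0,0,w]).as_matrix()@R
    gp=np.r_[GO+gx*(x/1000-off)+gy*y/1000,g[2]+dz/1000]
    return np.round((gp+.019*R1[:,0]-st['eef_pos'])*1000,1),np.degrees(w)
print(dl(-130,-15))
print(ray(cam('top'),305,145,.014),ray(cam('top'),263,139,.045))
E
```

```text
{'x': np.float64(-400.0648482400868), 'y': np.float64(46.20672887433195), 'z': np.float64(81.7904471620393), 'yaw': np.float64(-6.280070179006685), 'F': [0.3, 0.1, -1.6], 't': 4.675}
(array([-44. , 270.4, -15. ]), np.float64(6.280070179006682))
[ 0.74255208 -0.05849405  0.014     ] [0.75665018 0.06124227 0.045     ]
```

Emit:
drive_tool:
  moves:
    - [[-7,45,0,0,0,1],[-15,90,0,0,0,2],[-22,135,0,0,0,3],[-29,180,0,0,0,4],[-37,225,0,0,0,5.2],[-42,260,-5,0,0,6.3],[-44,270,-15,0,0,6.3],[-44,270.4,-15,0,0,6.3],[-44,270.4,-15,0,0,6.3]]

```text
clock: 5.8
eef_pos: [0.5767, -0.0203, 0.0487]
ee_rot: [0.468, 0.478, 0.665, -0.333]
ft_force: [0.2, -0.3, -1.9]
finger_gap: 0.0109
```

```bash
python3 - <<'E'
from h import *
np.set_printoptions(precision=4,suppress=True)
st=monitor.state(); p,d=snap('wrist','wrist4'); np.save('pics/wrist4_st.npy',st,allow_pickle=True)
print(ingauge(st)); C=cam('wrist',st); P=pts(C,d); hsv=cv2.cvtColor(p,cv2.COLOR_RGB2HSV)
m=cv2.inRange(hsv,(3,150,80),(18,255,255)); m[:,:220]=0; m[:,300:]=0; m[:60]=0; m[250:]=0
v,u=np.nonzero(m); q=np.median(P[m>0],0); r=q[:2]-GO; print(u.mean(),v.mean(),q, r@gx,r@gy)
E
```

```text
{'x': np.float64(-131.07451966809896), 'y': np.float64(0.11606670548813913), 'z': np.float64(66.54959745816095), 'yaw': np.float64(-0.03742134926406493), 'F': [-0.4, -0.1, -1.9], 't': 5.8}
255.27551867219918 87.56804979253113 [0.5454 0.0708 0.0453] -0.1312406919650541 0.00035196957907966605
```

View pics/wrist4.png

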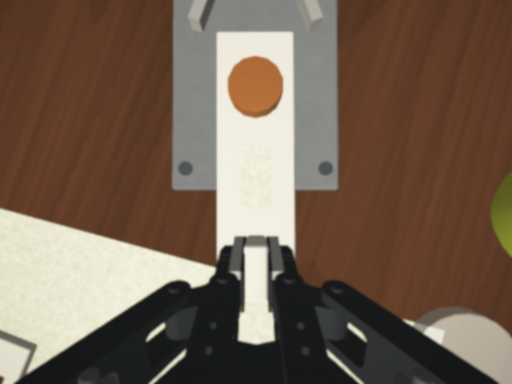

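Emit:
drive_tool:
  moves:
    - [[0,0,-6,0,0,0],[0,0,-12,0,0,0],[0,0,-14,0,0,0],[0,0,-14.5,0,0,0],[0,0,-15,0,0,0],[0,0,-15.5,0,0,0],[0,0,-15.5,0,0,0]]

```text
clock: 6.72
eef_pos: [0.5769, -0.0206, 0.0342]
ee_rot: [0.468, 0.478, 0.664, -0.333]
ft_force: [-3.3, -2.6, 4.5]
finger_gap: 0.0109
```

```bash
python3 - <<'E'
from h import *
print(ingauge(monitor.state()))
E
```

```text
{'x': np.float64(-131.38986049076433), 'y': np.float64(0.027379836794313567), 'z': np.float64(52.09956821410394), 'yaw': np.float64(-0.022753328785384497), 'F': [-1.4, 4.0, 4.5], 't': 6.725}
```

Emit:
drive_tool:
  moves:
    - [[-3.2,9.5,0,0,0,0],[-6.4,18.9,0,0,0,0],[-9.7,28.4,0,0,0,0],[-12.9,37.9,0,0,0,0],[-16.1,47.3,0,0,0,0],[-19.3,56.8,0,0,0,0],[-22.6,66.3,0,0,0,0],[-25.8,75.7,0,0,0,0],[-25.8,75.7,0,0,0,0]]

```text
clock: 7.85
eef_pos: [0.5506, 0.0567, 0.0344]
ee_rot: [0.468, 0.478, 0.665, -0.333]
ft_force: [0.4, 2.8, 3.2]
finger_gap: 0.0114
```

```bash
python3 - <<'E'
from h import *
st=monitor.state();print(ingauge(st),st['qpos'])
E
```

```text
{'x': np.float64(-49.756391970481694), 'y': np.float64(0.06491337693080898), 'z': np.float64(52.26984408952737), 'yaw': np.float64(-0.010496122010337672), 'F': [2.6, -1.3, 3.2], 't': 7.85} [-0.13743574  0.32890205  1.96361207  0.36463576  1.0368114  -0.68289512]
```

Emit:
drive_tool:
  moves:
    - [[-3.2,9.5,0,0,0,0],[-6.4,18.9,0,0,0,0],[-9.7,28.4,0,0,0,0],[-12.2,36,0,0,0,0],[-12.9,37.9,0,0,0,0],[-12.9,37.9,0,0,0,0]]

```text
clock: 8.6
eef_pos: [0.5373, 0.0952, 0.0344]
ee_rot: [0.467, 0.478, 0.665, -0.332]
ft_force: [0.3, -0.2, 3.1]
finger_gap: 0.0113
```

```bash
python3 - <<'E'
from h import *
st=monitor.state();print(ingauge(st),st['qpos'])
p,d=snap('wrist','wrist5'); np.save('pics/wrist5_st.npy',st,allow_pickle=True)
E
```

```text
{'x': np.float64(-9.077613431771269), 'y': np.float64(0.20879610348467517), 'z': np.float64(52.28135666216599), 'yaw': np.float64(-0.009158255581652952), 'F': [-0.3, -0.2, 3.1], 't': 8.6} [-0.07449292  0.3044837   1.99748805  0.38258158  1.01171872 -0.63591753]
```

View pics/wrist5.png

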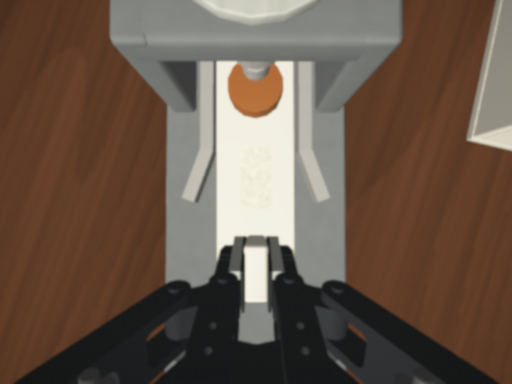

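The carrier (columns 217–294) runs straight between the rails (214 and 298), with the puck at (255,88) partly under the foot. I'll go in slowly now, watching the force.

Emit:
drive_tool:
  moves:
    - [[-0.6,1.9,0,0,0,0],[-1.3,3.8,0,0,0,0],[-1.6,4.7,0,0,0,0],[-1.9,5.7,0,0,0,0],[-1.9,5.7,0,0,0,0]]

```text
clock: 9.28
eef_pos: [0.5355, 0.1009, 0.0344]
ee_rot: [0.467, 0.478, 0.665, -0.332]
ft_force: [0.5, -1.9, 2.8]
finger_gap: 0.0108
```

```bash
python3 - <<'E'
from h import *
st=monitor.state();print(ingauge(st))
E
```

```text
{'x': np.float64(-3.065539635441081), 'y': np.float64(0.11136862939110294), 'z': np.float64(52.27333077307907), 'yaw': np.float64(-0.026482098486511063), 'F': [-1.9, 0.2, 2.8], 't': 9.275}
```

Emit:
drive_tool:
  moves:
    - [[-0.2,0.5,0,0,0,0],[-0.3,0.9,0,0,0,0],[-0.5,1.4,0,0,0,0],[-0.6,1.9,0,0,0,0],[-0.6,1.9,0,0,0,0]]

```text
clock: 9.9
eef_pos: [0.5354, 0.1013, 0.0344]
ee_rot: [0.468, 0.478, 0.665, -0.333]
ft_force: [0.7, -9.6, 4.5]
finger_gap: 0.0109
```

```bash
python3 - <<'E'
from h import *
st=monitor.state();print(ingauge(st))
E
```

```text
{'x': np.float64(-2.6660227891202037), 'y': np.float64(0.10665571518432962), 'z': np.float64(52.25830962054151), 'yaw': np.float64(0.0006328268949715721), 'F': [-9.3, 2.5, 4.5], 't': 9.9}
```

Contact is at about 9 N, and the arm moved only 0.4 mm of the 2 mm commanded. I'll release and check from the cameras.

Emit:
drive_tool:
  moves:
    - [[0,0,0,0,0,0],[0,0,0,0,0,0],[0,0,0,0,0,0],[0,0,0,0,0,0]]
  gripper: 45

```text
clock: 10.4
eef_pos: [0.535, 0.1016, 0.0342]
ee_rot: [0.468, 0.477, 0.665, -0.333]
ft_force: [0.0, -0.3, 0.0]
finger_gap: 0.0449
```

```bash
python3 - <<'E'
from h import *
st=monitor.state();print(ingauge(st),st['finger_gap'])
p,d=snap('wrist','wrist6'); np.save('pics/wrist6_st.npy',st,allow_pickle=True)
p2,d2=snap('side','side6')
cv2.imwrite('pics/side6b.png',cv2.resize(p2[130:260,140:300],None,fx=5,fy=4.6,interpolation=cv2.INTER_CUBIC)[:,:,::-1])
E
```

```text
{'x': np.float64(-2.2612875824405827), 'y': np.float64(0.32055011109770437), 'z': np.float64(52.03563393371283), 'yaw': np.float64(0.012689884819280906), 'F': [-0.2, 0.1, 0.0], 't': 10.4} 0.04491591304249733
```

View pics/wrist6.png

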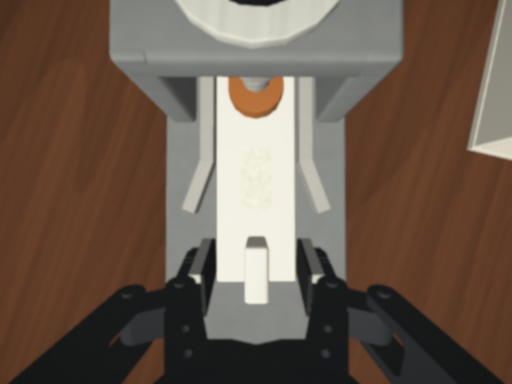

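View pics/side6b.png

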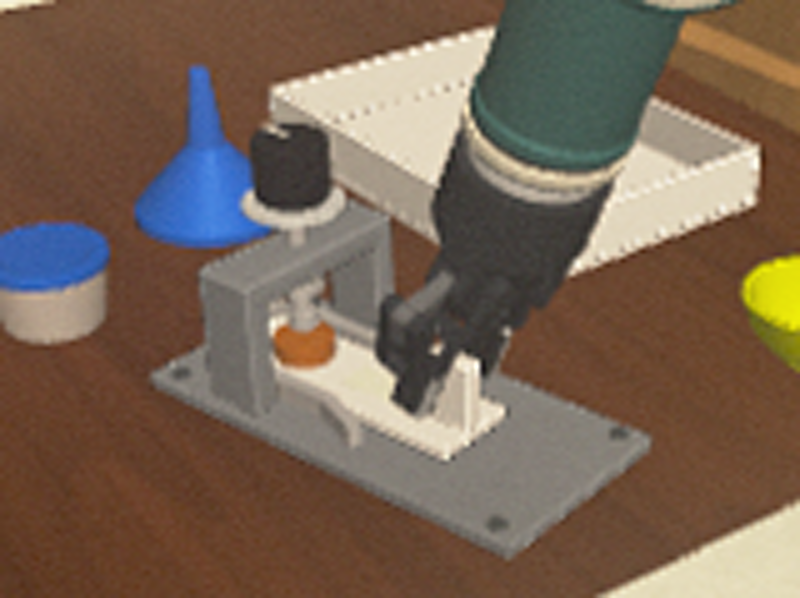

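```bash
python3 - <<'E'
from h import *
st=np.load('pics/wrist6_st.npy',allow_pickle=True).item(); C=cam('wrist',st); z=np.load('pics/wrist6.npz'); p,d=z['p'],z['d']; P=pts(C,d)
g=cv2.cvtColor(p,cv2.COLOR_RGB2GRAY).astype(int)
for u in(228,235,285):
    col=g[265:300,u]; v=265+np.argmax(np.abs(np.diff(col)))+.5; r=ray(C,u,v,.018)[:2]-GO; print(u,v,r@gx*1000,r@gy*1000)
for v in(130,180,230):
    row=g[v]; a=205+np.argmax(np.diff(row[205:225]))+.5; b=285+np.argmin(np.diff(row[285:303]))+.5
    print(v,a,b,[(ray(C,q,v,.018)[:2]-GO)@gy*1000 for q in(a,b)])
# tab
for v0,zz in((240,.06),(303,.06)):
    print(g[v0-6:v0+7,256])
for v in(248,303): r=ray(C,256,v,.06)[:2]-GO; print(v,r@gx*1000)
print('z plate',np.median(P[200:230,225:235,2]),np.median(P[200:230,275:285,2]),'front',np.median(P[120:140,225:235,2]))
E
```

```text
228 281.5 -120.74214680999485 17.58374240529285
235 281.5 -120.74220691471733 13.187506045440793
285 280.5 -120.11828977613908 -18.245633015030695
130 216.5 293.5 [np.float64(25.26323543447784), np.float64(-23.777042048582796)]
180 216.5 294.5 [np.float64(25.110277410773758), np.float64(-24.350986869640444)]
230 216.5 294.5 [np.float64(24.958647889889043), np.float64(-24.28773580971412)]
[235 217 170 128 110 107 108 108 108 107 109 115 131]
[238 238 239 240 240 233 207 163 142 139 139 137 138]
248 -92.77405241265295
303 -119.01857004691642
z plate 0.01783341897017715 0.017827293255566826 front 0.017856968995317857
```

The carrier is home: its rear edge is at −120.4 mm (should be −120), y is off by 0.4 mm, and it lies flat (plate top at 17.8 mm). Retreating and turning to the knob.

Emit:
drive_tool:
  moves:
    - [[1,-3,20,0,0,0],[5,-14,60,0,0,0],[8,-24,110,0,0,0],[8,-24,160,-9,-3,0],[8,-24,180,-18.7,-6.4,0],[8,-24,180,-18.7,-6.4,0],[8,-24,180,-18.7,-6.4,0]]
  gripper: 65

```text
clock: 11.38
eef_pos: [0.5425, 0.0776, 0.2141]
ee_rot: [0.575, 0.413, 0.576, -0.409]
ft_force: [-0.8, -0.1, 0.2]
finger_gap: 0.0649
```

```bash
python3 - <<'E'
from h import *
st=monitor.state();print(st['clock'],st['eef_pos'],st['qpos'],ingauge(st)['yaw'])
print(delta([.503,.1957,.200],108.8+117,0), delta([.503,.1957,.200],108.8,0))
E
```

```text
11.375 [0.54248489 0.07755117 0.21406446] [ 0.09351902  0.03390221  1.89874337  0.00509035  1.20618375 -0.23874772] 0.13342424546078746
(array([-39.5, 118.1, -33.1]), array([ -0.31,  -0.21, 116.87]), array([0.503 , 0.1957, 0.181 ])) (array([-39.5, 118.1, -33.1]), array([-0.29,  0.13, -0.13]), array([0.503 , 0.1957, 0.181 ]))
```

Emit:
drive_tool:
  moves:
    - [[-4,12,0,0,0,10.5],[-10,30,0,0,0,21],[-18,55,0,0,0,31.5],[-26,80,0,0,0,42],[-34,105,-5,0,0,52.5],[-39.5,118,-15,0,0,63],[-39.5,118,-20,0,0,73.5],[-39.5,118,-25,0,0,84],[-39.5,118,-25,0,0,94.5],[-39.5,118,-25,0,0,105]]

```text
clock: 12.62
eef_pos: [0.502, 0.1937, 0.1862]
ee_rot: [0.672, -0.206, 0.68, 0.209]
ft_force: [0.6, 0.6, 0.0]
finger_gap: 0.0651
```

```bash
python3 - <<'E'
from h import *
st=monitor.state();print(st['clock'],st['eef_pos'],st['qpos'],ingauge(st)['yaw'])
print(delta([.503,.1957,.147],108.8+118,0))
E
```

```text
12.625 [0.5019963  0.1936683  0.18620025] [ 0.31931439  0.04593695  1.93950268  0.00436001  1.16694583 -1.8488281 ] 105.32419940971171
(array([  1. ,   2. , -58.2]), array([ 0.05, -0.66, 12.67]), array([0.503 , 0.1957, 0.128 ]))
```

Emit:
drive_tool:
  moves:
    - [[1,2,-10,0,-0.6,10],[1,2,-30,0,-0.6,12.6],[1,2,-45,0,-0.6,12.6],[1,2,-55,0,-0.6,12.6],[1,2,-58,0,-0.6,12.6],[1,2,-58,0,-0.6,12.6],[1,2,-58,0,-0.6,12.6]]

```text
clock: 13.5
eef_pos: [0.5036, 0.1959, 0.129]
ee_rot: [0.649, -0.281, 0.649, 0.28]
ft_force: [-0.8, -0.5, -0.1]
finger_gap: 0.0653
```

```bash
python3 - <<'E'
from h import *
st=monitor.state();print(st['clock'],st['eef_pos'],st['qpos'],st['ft_force'],st['torque'],ingauge(st)['yaw'])
print(delta([.503,.1957,.147],108.8+118,0))
snap('wrist','wrist7')
E
```

```text
13.5 [0.5035711  0.19593982 0.12901403] [ 3.25351365e-01  9.82473262e-02  1.99676985e+00 -6.70584398e-04
  1.04630188e+00 -2.06070436e+00] [-0.83990956 -0.45166295 -0.06126616] [-0.0158137  -0.01130405 -0.03547005] 117.93015939697186
(array([-0.6, -0.2, -1. ]), array([0.03, 0.03, 0.07]), array([0.503 , 0.1957, 0.128 ]))
```

View pics/wrist7.png

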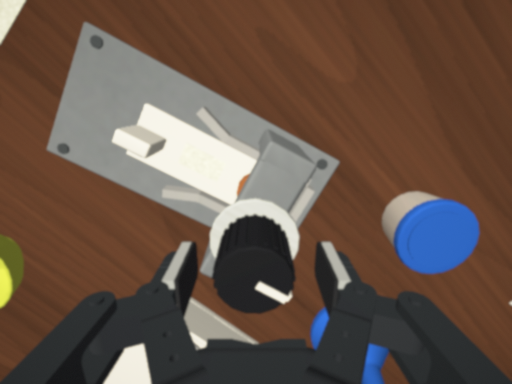

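The knob is centred between the fingers at about (254,275), with its white mark pointing lower right. Closing now.

Emit:
drive_tool:
  moves:
    - [[-0.5,-0.2,-0.5,0,0,0],[-0.5,-0.2,-0.5,0,0,0],[-0.5,-0.2,-0.5,0,0,0],[-0.5,-0.2,-0.5,0,0,0],[-0.5,-0.2,-0.5,0,0,0]]
  gripper: 0

```text
clock: 14.18
eef_pos: [0.5042, 0.1954, 0.1296]
ee_rot: [0.65, -0.281, 0.648, 0.28]
ft_force: [1.4, -6.0, 6.2]
finger_gap: 0.0366
```

```bash
cat >> h.py <<'E'
def ks():
    st=monitor.state(); R=Rq(st['ee_rot']); print('t',st['clock'],'pos',np.round(st['eef_pos']*1000,2),'F',np.round(st['ft_force'],1),'T',np.round(st['torque'],3),'yaw',round(float(np.degrees(np.arctan2(R[1,1],R[0,1]))),2),'gap',round(float(st['finger_gap'])*1000,2),'q1,5,6',np.round(st['qpos'][[0,4,5]],2)); return st
E
python3 -c "
from h import *
ks()"
```

```text
t 14.175 pos [504.18 195.38 129.65] F [ 1.4 -6.   6.2] T [-0.704 -0.23   0.032] yaw 136.75 gap 36.6 q1,5,6 [ 0.32  1.05 -2.06]
```

Emit:
drive_tool:
  moves:
    - [[0,0,-0.4,0,0,-9],[0,0,-0.8,0,0,-18],[0,0,-1.2,0,0,-27],[0,0,-1.6,0,0,-36],[0,0,-2.0,0,0,-45],[0,0,-2.4,0,0,-54],[0,0,-2.7,0,0,-62],[0,0,-3.1,0,0,-70],[0,0,-3.1,0,0,-70]]

```text
clock: 15.3
eef_pos: [0.5045, 0.1941, 0.1266]
ee_rot: [0.693, 0.141, 0.692, -0.145]
ft_force: [1.9, -6.9, 2.9]
finger_gap: 0.0368
```

```bash
python3 -c "
from h import *
ks(); snap('wrist','wrist8')"
```

```text
t 15.3 pos [504.52 194.1  126.65] F [ 1.9 -6.9  2.9] T [-1.034 -0.276 -0.117] yaw 66.68 gap 36.75 q1,5,6 [ 0.32  1.04 -0.84]
```

View pics/wrist8.png

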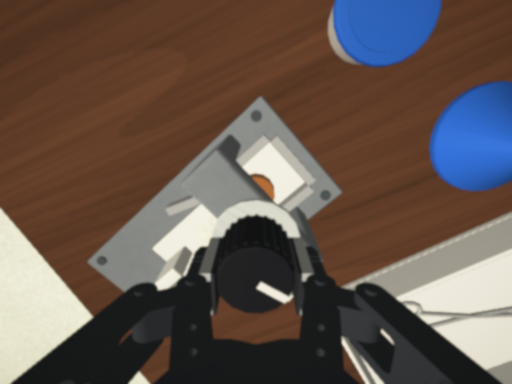

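The white mark held its place in the image, at about (272,293), so the knob turned with the gripper. Continuing.

Emit:
drive_tool:
  moves:
    - [[0,0.3,-0.4,0,0,-10],[0,0.6,-0.9,0,0,-20],[0,0.9,-1.3,0,0,-30],[0,1,-1.7,0,0,-40]]

```text
clock: 15.85
eef_pos: [0.5041, 0.1936, 0.1248]
ee_rot: [0.601, 0.369, 0.601, -0.375]
ft_force: [-0.2, -7.7, 3.2]
finger_gap: 0.0368
```

```bash
python3 -c "
from h import *
ks(); p,d=snap('side','side8'); cv2.imwrite('pics/side8b.png',cv2.resize(p[130:250,150:290],None,fx=5.5,fy=5,interpolation=cv2.INTER_CUBIC)[:,:,::-1])"
```

```text
t 15.85 pos [504.13 193.57 124.84] F [-0.2 -7.7  3.2] T [-1.239 -0.013  0.079] yaw 26.44 gap 36.79 q1,5,6 [ 0.32  1.04 -0.13]
```

View pics/side8b.png

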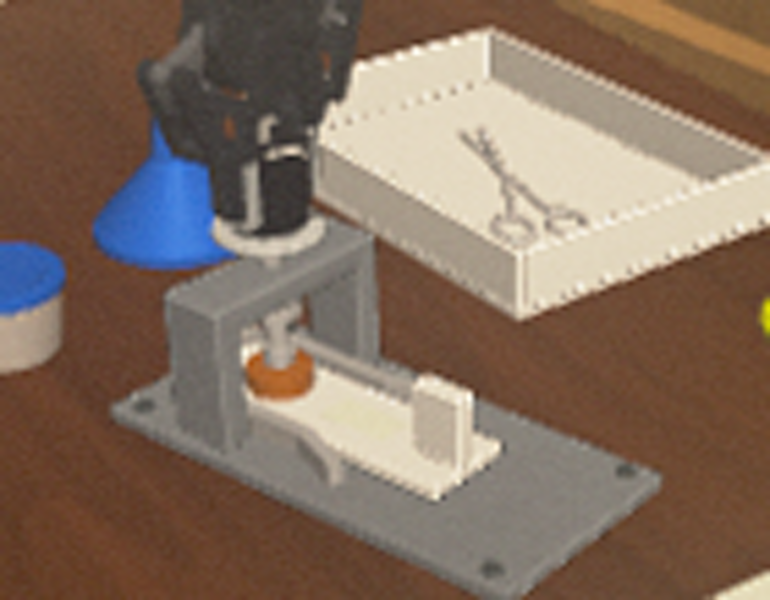

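Emit:
drive_tool:
  moves:
    - [[0,0.3,-0.4,0,0,-8],[0,0.3,-0.7,0,0,-16]]

```text
clock: 16.15
eef_pos: [0.5038, 0.1932, 0.1241]
ee_rot: [0.541, 0.452, 0.541, -0.459]
ft_force: [-0.7, -5.2, 4.7]
finger_gap: 0.0369
```

```bash
python3 -c "
from h import *
ks()"
```

```text
t 16.15 pos [503.85 193.23 124.14] F [-0.7 -5.2  4.7] T [-0.659 -0.133  0.139] yaw 9.85 gap 36.85 q1,5,6 [0.32 1.05 0.15]
```

Emit:
drive_tool:
  moves:
    - [[0,0.3,-0.3,0,0,-6],[0,0.3,-0.5,0,0,-12]]

```text
clock: 16.4
eef_pos: [0.5036, 0.1931, 0.1236]
ee_rot: [-0.489, -0.506, -0.49, 0.514]
ft_force: [-0.8, -3.7, 2.2]
finger_gap: 0.0363
```

```bash
python3 -c "
from h import *
ks()"
```

```text
t 16.4 pos [503.64 193.12 123.64] F [-0.8 -3.7  2.2] T [-0.531 -0.271  0.168] yaw -2.33 gap 36.35 q1,5,6 [0.32 1.05 0.36]
```

Emit:
drive_tool:
  moves:
    - [[0,0,-0.3,0,0,-6],[0,0,-0.4,0,0,-10]]

```text
clock: 16.65
eef_pos: [0.5034, 0.193, 0.1232]
ee_rot: [-0.442, -0.548, -0.444, 0.555]
ft_force: [-0.1, -2.2, 4.4]
finger_gap: 0.0363
```

```bash
python3 -c "
from h import *
ks()"
```

```text
t 16.65 pos [503.39 193.04 123.19] F [-0.1 -2.2  4.4] T [-0.351 -0.232  0.148] yaw -12.46 gap 36.25 q1,5,6 [0.32 1.05 0.54]
```

Emit:
drive_tool:
  moves:
    - [[0,0,-0.2,0,0,-5],[0,0,-0.3,0,0,-8]]

```text
clock: 16.9
eef_pos: [0.5032, 0.1931, 0.1231]
ee_rot: [-0.402, -0.577, -0.404, 0.585]
ft_force: [-0.1, -2.1, 3.9]
finger_gap: 0.0367
```

```bash
python3 -c "
from h import *
ks(); snap('wrist','wrist9'); p,d=snap('side','side9'); cv2.imwrite('pics/side9b.png',cv2.resize(p[170:230,180:260],None,fx=9,fy=9,interpolation=cv2.INTER_CUBIC)[:,:,::-1])"
```

```text
t 16.9 pos [503.23 193.06 123.08] F [-0.1 -2.1  3.9] T [-0.432 -0.1    0.193] yaw -20.55 gap 36.68 q1,5,6 [0.32 1.05 0.68]
```

View pics/side9b.png

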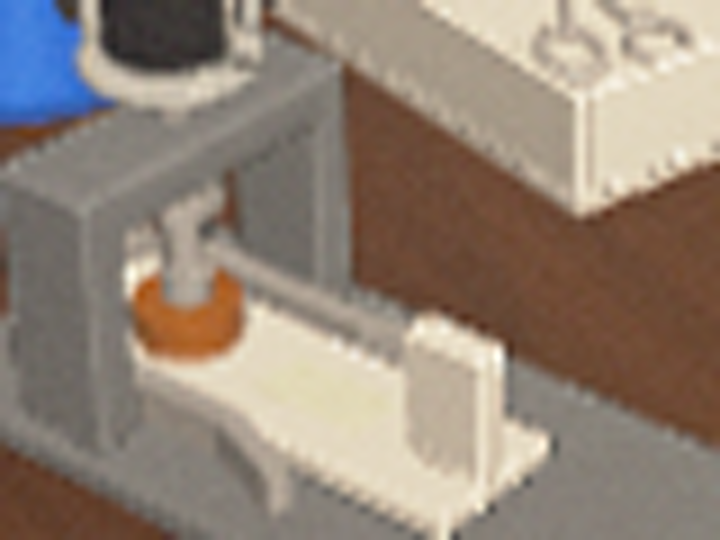

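View pics/wrist9.png

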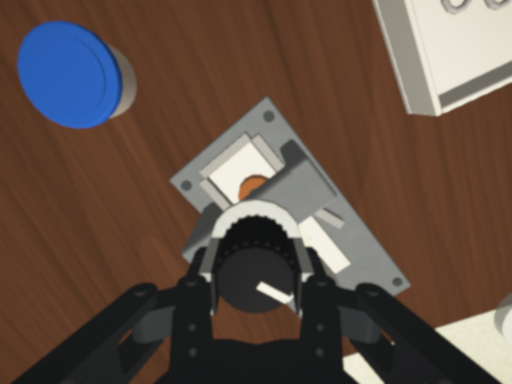

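Emit:
drive_tool:
  moves:
    - [[0,0,-0.2,0,0,-4],[0,0,-0.3,0,0,-8]]

```text
clock: 17.25
eef_pos: [0.5031, 0.1931, 0.123]
ee_rot: [-0.36, -0.604, -0.363, 0.611]
ft_force: [-1.2, -2.7, 4.7]
finger_gap: 0.0366
```

```bash
python3 -c "
from h import *
ks()"
```

```text
t 17.25 pos [503.11 193.1  123.02] F [-1.2 -2.7  4.7] T [-0.362  0.006  0.338] yaw -28.5 gap 36.64 q1,5,6 [0.32 1.05 0.82]
```

Emit:
drive_tool:
  moves:
    - [[0,0,-0.1,0,0,-4],[0,0,-0.2,0,0,-8]]

```text
clock: 17.5
eef_pos: [0.503, 0.1931, 0.123]
ee_rot: [-0.317, -0.628, -0.32, 0.635]
ft_force: [-1.8, -1.0, 5.0]
finger_gap: 0.0364
```

```bash
python3 -c "
from h import *
ks()"
```

```text
t 17.5 pos [502.95 193.15 123.02] F [-1.8 -1.   5. ] T [-0.422 -0.062  0.268] yaw -36.53 gap 36.39 q1,5,6 [0.32 1.05 0.95]
```

The torque has climbed past 0.25 N m and the tool has stopped sinking, so the ratchet is probably slipping. I'll let go and look from straight above.

Emit:
drive_tool:
  moves:
    - [[0,0,0,0,0,0],[0,0,0,0,0,0],[0,0,0,0,0,0],[0,0,30,0,0,0],[0,0,60,0,0,0],[-25,-33,95,0,0,0],[-49,-66,95,0,0,0],[-49,-66,95,0,0,0],[-49,-66,95,0,0,0],[-49,-66,95,0,0,0]]
  gripper: 65

```text
clock: 18.75
eef_pos: [0.4543, 0.1278, 0.2177]
ee_rot: [-0.317, -0.628, -0.32, 0.635]
ft_force: [-0.0, 0.5, 0.0]
finger_gap: 0.0647
```

```bash
python3 -c "
from h import *
st=ks(); p,d=snap('wrist','wrist10'); np.save('pics/wrist10_st.npy',st,allow_pickle=True); cv2.imwrite('pics/wrist10b.png',cv2.resize(p[40:180,180:330],None,fx=4,fy=4,interpolation=cv2.INTER_CUBIC)[:,:,::-1])"
```

```text
t 18.75 pos [454.33 127.76 217.7 ] F [-0.   0.5  0. ] T [-0.021  0.065  0.029] yaw -36.5 gap 64.7 q1,5,6 [0.22 1.23 0.86]
```

View pics/wrist10b.png

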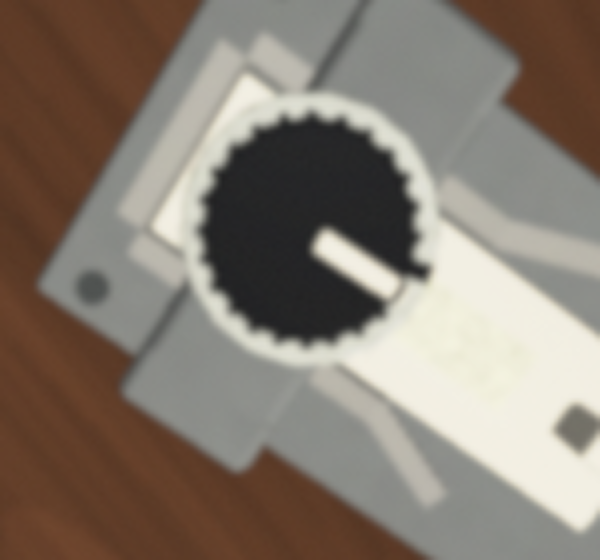

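Seen from above: the white mark runs to about (393,286) in the crop and the black mark is at (425,270). The white is roughly 12° clockwise of the black. Computing this with rays.

```bash
cat >> h.py <<'E'
def slip(f,zt=.1545):
    st=np.load('pics/%s_st.npy'%f,allow_pickle=True).item(); C=cam('wrist',st); z=np.load('pics/%s.npz'%f); p,d=z['p'],z['d']; P=pts(C,d)
    g=cv2.cvtColor(p,cv2.COLOR_RGB2GRAY).astype(float)
    k=np.array([.503,.1955])
    X=np.hypot(P[:,:,0]-k[0],P[:,:,1]-k[1])
    T=(X<.026)&(np.abs(P[:,:,2]-zt)<.006); zt=np.median(P[T][:,2]); v,u=np.nonzero(T); c=ray(C,u.mean(),v.mean(),zt)
    B=(X<.033)&(P[:,:,2]>zt-.05); v,u=np.nonzero(B); (cu,cv_),r=cv2.minEnclosingCircle(np.stack([u,v],1).astype(np.float32)); 
    # collar centre via circle of union
    zc=zt-.039; cc=ray(C,cu,cv_,zc)
    vv,uu=np.mgrid[:g.shape[0],:g.shape[1]]
    K,R,o=C; D=np.stack([(uu-K[0,2])/K[0,0],(vv-K[1,2])/K[1,1],np.ones_like(g)],-1)@R.T
    at=lambda zz:(o+D*((zz-o[2])/D[...,2])[...,None])
    t=at(zt); rr=np.hypot(t[...,0]-c[0],t[...,1]-c[1]); W=(rr<.0185)&(g>120)
    w=t[W][:,:2]; m=w.mean(0); 
    _,_,V=np.linalg.svd(w-m); ax=V[0]*np.sign(V[0]@(m-c[:2]))
    aw=np.degrees(np.arctan2(*(m-c[:2])[::-1])); aw2=np.degrees(np.arctan2(ax[1],ax[0]))
    out=[]
    for q in(c[:2],cc[:2]):
        b=at(zc); rb=np.hypot(b[...,0]-q[0],b[...,1]-q[1]); Bk=(rb>.0242)&(rb<.0262); th=np.degrees(np.arctan2(b[...,1]-q[1],b[...,0]-q[0]))
        wt=np.clip(130-g,0,None)*Bk; ok=wt>0
        dth=(th-aw+180)%360-180; ok&=abs(dth)<75
        if ok.sum(): out.append((round(float((wt*dth)[ok].sum()/wt[ok].sum()),1),int(ok.sum()),round(float(dth[ok].min()),1),round(float(dth[ok].max()),1)))
    print('zt',zt,'centre',c,'collar',cc,'r',r,'nW',W.sum(),'white az',aw,aw2,'black minus white (slip est)',out)
E
python3 -c "
from h import *
slip('wrist10')"
```

```text
zt 0.1540225118851995 centre [0.50337085 0.19497905 0.15402251] collar [0.45045698 0.13074564 0.11502251] r 313.6200256347656 nW 220 white az -64.4253800517114 -74.42522139295359 black minus white (slip est) [(9.5, 9, 6.2, 12.6), (4.6, 145, -74.9, 74.5)]
```

```bash
sed -i 's/B=(X<.033)&(P\[:,:,2\]>zt-.05)/B=(X<.033)\&(P[:,:,2]>zt-.046)\&(P[:,:,2]<zt+.01)/; s/(rr<.0185)&(g>120)/(rr<.0155)\&(g>120)/' h.py
python3 -c "
from h import *
slip('wrist10')
st=np.load('pics/wrist10_st.npy',allow_pickle=True).item(); C=cam('wrist',st)
# manual: crop coords/4+offset
f=lambda x,y,z: ray(C,180+x/4-.375,40+y/4-.375,z)[:2]
k=np.array([.5034,.1950])
for n,q in dict(w0=f(320,240,.154),w1=f(393,285,.154),b1=f(430,271,.115),b0=f(410,270,.115),cl=f(187,228,.115),cr=f(440,228,.115),ct=f(312,92,.115),cb=f(312,364,.115)).items(): e=q-k; print(n,q,np.degrees(np.arctan2(e[1],e[0])),np.hypot(*e))
"
```

```text
zt 0.1540225118851995 centre [0.50337085 0.19497905 0.15402251] collar [0.50374668 0.19519506 0.11502251] r 34.365779876708984 nW 150 white az -68.679168260584 -68.40914435011636 black minus white (slip est) [(13.8, 9, 10.5, 16.9), (12.8, 9, 9.5, 15.9)]
w0 [0.50429658 0.19251226] -70.18082326378064 0.0026443706067761606
w1 [0.51018102 0.17887123] -67.1966580729476 0.017496265663015643
b1 [0.5190619  0.17375951] -53.59638701278434 0.02639040587527037
b0 [0.51583291 0.17638809] -56.25674332020247 0.0223825894010716
cl [0.48363888 0.21039899] 142.07224010051462 0.025052562199475256
cr [0.52548211 0.17951446] -35.040861678860146 0.026970751015202035
ct [0.51941818 0.21565001] 52.1993310526303 0.026134364082133158
cb [0.48808819 0.17302193] -124.86437605182927 0.02678594861805614
```

Slip is about 13.5° (white at −68.5°, black at −55°). I'll regrip and turn it about 16° more.

Emit:
drive_tool:
  moves:
    - [[25,34,0,0,0,0],[49,67,-25,0,0,0],[49,67,-60,0,0,0],[49,67,-85,0,0,0],[49,67,-94,0,0,0],[49,67,-94,0,0,0],[49,67,-94,0,0,0]]

```text
clock: 19.68
eef_pos: [0.5044, 0.1952, 0.125]
ee_rot: [-0.317, -0.628, -0.32, 0.634]
ft_force: [0.2, -0.1, -0.1]
finger_gap: 0.0648
```

Emit:
drive_tool:
  moves:
    - [[0,0,0,0,0,0],[0,0,0,0,0,0],[0,0,0,0,0,0],[0,0,0,0,0,0],[0,0,0,0,0,0]]
  gripper: 0

```text
clock: 20.3
eef_pos: [0.505, 0.1958, 0.1268]
ee_rot: [-0.316, -0.629, -0.32, 0.634]
ft_force: [-2.4, 2.2, 5.7]
finger_gap: 0.0365
```

```bash
python3 -c "
from h import *
ks()"
```

```text
t 20.3 pos [504.97 195.82 126.78] F [-2.4  2.2  5.7] T [ 0.21   0.331 -0.05 ] yaw -36.5 gap 36.48 q1,5,6 [0.32 1.05 0.96]
```

Emit:
drive_tool:
  moves:
    - [[-0.5,-0.4,0,0,0,-5],[-0.5,-0.4,0,0,0,-10],[-0.5,-0.4,0,0,0,-14],[-0.5,-0.4,0,0,0,-16]]

```text
clock: 20.8
eef_pos: [0.5051, 0.1954, 0.127]
ee_rot: [-0.225, -0.668, -0.229, 0.671]
ft_force: [3.4, 0.8, -4.1]
finger_gap: 0.0364
```

```bash
python3 -c "
from h import *
ks()"
```

```text
t 20.8 pos [505.13 195.37 126.98] F [ 3.4  0.8 -4.1] T [-0.052 -0.562  0.226] yaw -52.53 gap 36.43 q1,5,6 [0.32 1.05 1.23]
```

Emit:
drive_tool:
  moves:
    - [[0,0,0,0,0,0],[0,0,0,0,0,0],[0,0,0,0,0,0],[0,0,30,0,0,0],[0,0,60,0,0,0],[-33,-26,95,0,0,0],[-65,-50,95,0,0,0],[-65,-50,95,0,0,0],[-65,-50,95,0,0,0],[-65,-50,95,0,0,0]]
  gripper: 65

```text
clock: 22.05
eef_pos: [0.4407, 0.1458, 0.2218]
ee_rot: [-0.225, -0.668, -0.229, 0.671]
ft_force: [-0.5, 0.4, -0.1]
finger_gap: 0.0649
```

```bash
python3 -c "
from h import *
st=ks(); p,d=snap('wrist','wrist11'); np.save('pics/wrist11_st.npy',st,allow_pickle=True); cv2.imwrite('pics/wrist11b.png',cv2.resize(p[40:180,180:330],None,fx=4,fy=4,interpolation=cv2.INTER_CUBIC)[:,:,::-1])
slip('wrist11')"
```

```text
t 22.05 pos [440.75 145.81 221.82] F [-0.5  0.4 -0.1] T [ 0.036 -0.005 -0.015] yaw -52.51 gap 64.86 q1,5,6 [0.26 1.24 1.18]
zt 0.15402488006158446 centre [0.50345729 0.19495599 0.15402488] collar [0.50392472 0.19505008 0.11502488] r 33.305503845214844 nW 140 white az -84.56358802377663 -84.78300836167796 black minus white (slip est) [(29.6, 11, 27.5, 33.1), (28.5, 7, 26.6, 32.1)]
```

View pics/wrist11b.png

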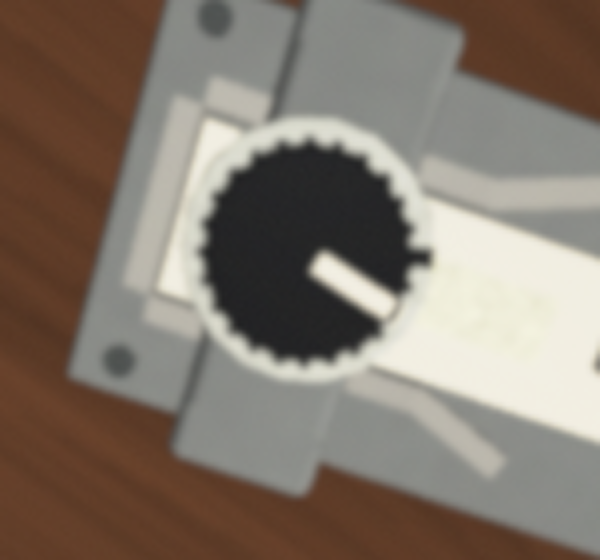

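Slip is now about 29.4° (0.51 rad), and the black mark hasn't moved. A last check on the carrier's position and the bystanders before handing in.

```bash
python3 - <<'E'
from h import *
st=np.load('pics/wrist11_st.npy',allow_pickle=True).item(); C=cam('wrist',st); z=np.load('pics/wrist11.npz'); p,d=z['p'],z['d']; P=pts(C,d)
g=cv2.cvtColor(p,cv2.COLOR_RGB2GRAY).astype(np.float32)
for y in(-14,-10,10,14):
    xs=np.arange(30,52,.25); s=[]
    for x in xs:
        q=proj(C,np.r_[GO+gx*x/1000+gy*y/1000,.018]); s.append(cv2.getRectSubPix(g,(1,1),tuple(map(float,q)))[0,0])
    s=np.array(s); print(y,'front edge',xs[np.argmin(np.gradient(s))])
p1,d1=snap('top','top11'); p0=np.load('pics/top0.npz')['p']
for nm,(u,v) in dict(tub=(349,123),petri=(305,145),dish=(263,139),funnel=(146,218),tubs=(168,266),spare=(365,256)).items():
    a=p0[v-18:v+18,u-18:u+18].astype(int); b=p1[v-18:v+18,u-18:u+18].astype(int); print(nm,abs(a-b).mean().round(1))
cv2.imwrite('pics/w11.png',p[:,:,::-1])
E
```

```text
-14 front edge 38.75
-10 front edge 38.75
10 front edge 38.75
14 front edge 38.75
tub 1.4
petri 1.2
dish 1.4
funnel 1.6
tubs 38.9
spare 0.8
```

View pics/w11.png

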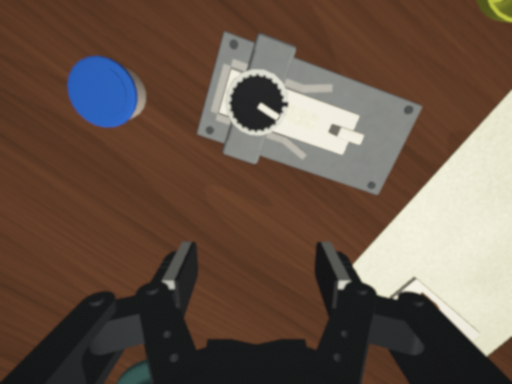

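View pics/top11.png

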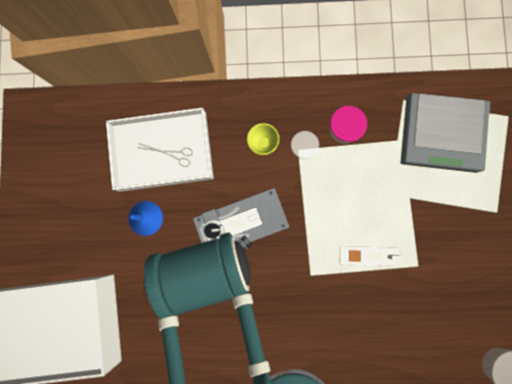

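The wrist view shows the carrier clamped in line under the knob and the small blue-lidded tub undisturbed. The top view shows everything else in place; the arm only hides the small tub. Handing in.

```bash
python3 -c "
from h import *
ks(); print(job.hand_in())"
```

```text
t 22.15 pos [440.6  145.79 221.63] F [0.2 0.1 1.1] T [-0.016 -0.015 -0.015] yaw -52.51 gap 65.27 q1,5,6 [0.26 1.24 1.18]
the job is handed in; nothing more can be done
None
```

The round sample's carrier is home in the channel and clamped, the ratchet slipped about 29° (0.51 rad), and I handed the job in at 22 s. I took the carrier by its tab and slid it in until it met the stop at about 9 N, then let go. I screwed the knob down 173°, then turned it another 16° after one regrip.

**Last checks**
- **Slip:** the white mark stands about 29.4° past the black mark. The black mark did not move in the last turn, so the knob was slipping on its own.
- **Carrier:** its front edge measured 38.75 mm along the gauge, against the stop at 40 mm. Its rear edge had measured −120.4 mm before clamping, against −120 mm when fully home. These differ by about 1 mm, within what the cameras can resolve and inside the 3 mm limit. It lay flat and in line when released.
- **Foot force:** not measured directly. I infer it from the ratchet slip and from wrist torque readings of 0.23 to 0.34 N m.
- **Other things:** the square carrier, large tub, petri dish, bowl and funnel look unchanged in the top picture. The arm hid the small tub there, and I checked it only by eye in the wrist view.
- **Robot:** the gripper is open and clear of everything.

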